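# Set the glue-press timer wheel and start it

### The arm

A 7-joint arm with a two-finger parallel gripper is mounted at the origin on the work surface. World frame = base frame: x ahead of the robot, y to its left, z up, the work surface at z = 0. Lengths are in m, angles in rad, forces in N, time in s.
With the tool pointing down it reaches from about 0.425 to 0.875 m from the base axis. Payload 4.7 kg.
Tool frame: the origin (TCP) lies at the very end of the fingers, on their centre line; the grasp point (between the pads) lies 19 mm behind it (r.pinch_z is the distance from the TCP to the grasp point, in m); x points along the fingers, z is the direction in which the jaws open and shut, and the axes are right-handed (so a half turn about x gives the same grasp; the last joint's range is limited). The gripper opens to 85 mm and grips with 20 to 120 N. Pads are 22 mm wide; open, the fingers measure 114 mm over their backs; the gripper's body (76 mm by 85 mm) begins 54 mm behind the grasp point. The pads swing forward as they close: fully open they stand 13 mm farther back than shut.
Start: joints at [-1.203, 0.321, -0.07, 1.45, 0.023, 1.371, -0.057], TCP at [0.225, 0.61, 0.231] pointing down, gripper open.
Joint ranges: [-2.86, 2.86], [-0.3, 2.09], [-1.38, 1.24], [0.06, 2.45], [-1.56, 4.7], [0.09, 2.05], [-2.69, 2.69]. Speed limits (rad/s): [2.57, 2.57, 3.14, 3.14, 3.14, 3.14, 3.14].

### API

Orientations are given as a 3x3 rotation matrix whose columns are the frame's x, y, z axes.
In Python, from rig import r gives the robot as it stands.
- The arm moves only by the shell command python3 -m jog 'ROWS' [OPENING]. ROWS is text: rows parted by semicolons, each of 4 numbers parted by spaces: the shift along the tool's x, y, z in m, then the turn about the tool's x in degrees. In form: x y z yaw; .... A call has 1 to 20 rows; each row is the pose to reach, as a shift and turn from the pose commanded when the call began, along the tool's axes at that moment; what a row does not reach only later rows make up. A row lasts 1/12 s, in which the tool goes at most 41.7 mm and 7.16 degrees, less where a joint would pass 70% of its speed; a pose out of reach is approached as far as the arm can. A call with a gripper value outside its range is refused whole. OPENING is the opening in per cent of the stroke, from 0 (shut) to 100 (fully open), set as the call begins (- or left out, the last holds). The fingers move at their own pace and stop on an object; the grip force is fixed at half the most. Time passes only in rows, so rows that repeat a pose let the fingers close. It gives the time, the measured TCP pose, the force and the opening at its end, in the units of the state.
- r.observe(): the state, without advancing time (a new reading comes with each control period).
- r.capture(name): name is "scene" or "top"; returns the picture (400x640x3 uint8, blue, green, red); there is no depth.
- r.camera_model(name): a dict with "K" (3x3 intrinsics, pixels), "cam_to_world" (4x4, takes a point from camera to world coordinates). Camera axes: x right, y down, z forward; pixel columns grow to the right and rows downward; lengths in m; the calibration is good to about 2 mm. A picture is of the moment at which its call begins. camera_model takes no time and is no camera call.
- r.sign_off(): hands the job in, once; it reports no verdict.
The state is a dict: "clock": time; "joint_pos": joint angles; "qvel": joint speeds; "effort": joint torques, N m; "eef_pos": TCP position; "tool_rot": TCP orientation; "ft_force": force on the tool from outside, world axes, zero at the start; "torque": the same for the moment, N m; "gripper_width": finger opening in m.
Only numpy, scipy, OpenCV 4.12 (cv2) and the standard library are available. Lean on these libraries where they do the work, as an engineer would, in place of code of your own. Each camera call takes 0.05 s, during which the arm holds its last target.

### The job

On the blue glue-press timer, flick the fins of the black wheel with a fingertip, clockwise as seen from above, click by click, until the red fin rests at the yellow arrow, without going past it. Then press the green button fully down and let it spring back. Work gently with the fingers: grip and lift nothing, and leave the timer, the bottle, the jar and the wooden hoop where they stand.

Things in the scene. Friction and masses are not known exactly. Their poses are not given: they have to be found in the camera images.
- timer: Blue console, grey top, 160 (x) x 280 (y) x 45 mm high, about 1.6 kg, loose on rubber feet; slides if pushed harder than about 7 N. Origin: centre of its underside, y along the long side, z up. Wheel axis at x = 0, y = +55 mm; button axis at x = 0, y = -85 mm. Low yellow index arrow (4 mm) on the top at x = +61 to +75 mm, y = +55 mm, pointing at the wheel.
- wheel: The wheel: origin on its axis at the console's top, 45 mm above the bench; x towards the red fin, z up. Black disc of 112 mm diameter lying on the console, its top 53 mm above the bench; hub 48 mm diameter, 73 mm above the bench; six upright radial fins 60 degrees apart, one red, five white, each 6 mm thick, from the hub out to 54 mm from the axis, standing 24 mm above the disc.
- red_fin (a point): Outer end of the red fin's top edge, 54 mm from the wheel's axis, 77 mm above the bench. A fingertip enters from above between any two fins, about 50 mm from the axis and clear of the disc, and pushes the fin ahead of it round the axis.
- wheel_turn (a joint): Wheel angle, rad: 0 = red fin at the arrow (pointing along the console's +x), growing clockwise seen from above. Clicks every 60 degrees; rests 2, 3 or 4 clicks short of 0 (about -2.09, -3.14, -4.19), settling in the first second. About 3 N at a fin's end moves it; pushed past half-way (30 degrees) it snaps on to the next click and rests. It can also be turned back.
- start_top (a point): Centre of the top of the green push button, 34 mm diameter, 67 mm above the bench, in a 50 mm black collar on the console's top. Pressing is straight down.
- start (a joint): Travel of the green button in m: 0 released, 0.006 fully down; spring-loaded, about 5 N fully down, springs back by itself.
- glue: White glue bottle with green cap, 52 mm diameter, 130 mm high, standing loose; origin at the centre of its underside. Bystander.
- paint: Blue paint jar with white lid, 56 mm diameter, 70 mm high, standing loose; origin at the centre of its underside. Bystander.
- hoop: Small wooden hoop lying flat, 80 mm outer and 62 mm inner diameter, 18 mm high, loose; origin at the centre of its underside. Bystander.

How it is judged:
On the way, in this order (a step that is already met when the one before it is completed fails the run):
1. the wheel rests with the red fin at the arrow (value of joint wheel_turn between -0.2 and 0.2 rad and velocity of joint wheel_turn between -0.3 and 0.3 rad/s), for 0.2 s.
2. the green button is pressed fully down (value of joint start above 0.0045 m), for 0.05 s.
3. the button has sprung back (value of joint start below 0.0015 m), for 0.1 s.
At the end, for the whole second after the job is handed in: The wheel rests in its click with the red fin at the arrow (within 0.2 rad of 0, reached clockwise), the button has been pressed and is released, the timer stands flat within 25 mm and the bottle, jar and hoop within 20 mm of where they began, all at rest (value of joint wheel_turn between -0.2 and 0.2 rad and value of joint start below 0.0015 m and distance of timer from where it was at the start of the episode below 0.025 m and angle between timer's own z axis and vertical below 0.03 rad and linear speed of timer below 0.02 m/s and velocity of joint wheel_turn between -0.1 and 0.1 rad/s and distance of each of glue, paint, hoop from where it was at the start of the episode below 0.02 m and angle between each of glue, paint's own z axis and vertical below 0.1 rad); the robot touches nothing.
It fails at once if the wheel is turned more than half a click past the arrow, or anticlockwise to nearly five clicks short of it (value of joint wheel_turn above 0.65 rad or value of joint wheel_turn below -4.9742 rad).
It fails at once if the button is pressed before the red fin is at the arrow (value of joint start above 0.003 m and value of joint wheel_turn below -0.4 rad).
It fails at once if the timer is shoved, lifted or tipped (distance of timer from where it was at the start of the episode above 0.025 m or height (world z) of timer above 0.01 m or angle between timer's own z axis and vertical above 0.1 rad).
It fails at once if the wheel is gripped, or the wheel or timer struck hard (contact force between the fingers and wheel above 25 N or contact force between the fingers and timer above 60 N).
It fails at once if the bottle, jar or hoop is moved, lifted or knocked over (distance of any of glue, paint, hoop from where it was at the start of the episode above 0.02 m).
It also fails if it takes over 58 s, if anything falls off the work surface, if the arm or the gripper's body presses on something with over 40 N, if the wrist force passes 120 N, or if a joint passes its speed limit or range.

## Working session

There is one attempt and no reset: what is moved stays moved. The work goes in short steps, Python scripts to look and compute and a shell command to move; the robot and the scene stay as the last step left them, time stands still between calls to the robot, and variables do not carry over. Pictures are saved under pics/ and viewed, and the job is handed in when it is done.

```bash
ls; mkdir -p pics; python3 - <<'E'
from rig import r
import cv2,numpy as np
o=r.observe()
for k in ("clock","eef_pos","tool_rot","gripper_width","ft_force"): print(k,np.round(o[k],3))
for n in ("scene","top"):
    cv2.imwrite(f"pics/{n}0.png",r.capture(n))
    m=r.camera_model(n); print(n,np.round(m["K"],1).tolist(),np.round(m["cam_to_world"],3).tolist())
E
```

```text
pics
clock 0.0
eef_pos [0.225 0.609 0.23 ]
tool_rot [[-0.001 -0.938  0.346]
 [-0.002  0.346  0.938]
 [-1.    -0.    -0.002]]
gripper_width 0.085
ft_force [ 0.664 -0.373 -0.255]
scene [[480.8, 0.0, 316.4], [0.0, 480.8, 197.5], [0.0, 0.0, 1.0]] [[-0.66, 0.528, -0.534, 1.211], [0.751, 0.465, -0.468, 0.544], [0.002, -0.711, -0.703, 0.862], [0.0, 0.0, 0.0, 1.0]]
top [[462.8, 0.0, 335.6], [0.0, 462.8, 204.4], [0.0, 0.0, 1.0]] [[-0.001, -0.998, 0.056, 0.585], [-1.0, 0.002, 0.012, 0.026], [-0.012, -0.056, -0.998, 1.002], [0.0, 0.0, 0.0, 1.0]]
```

View pics/scene0.png

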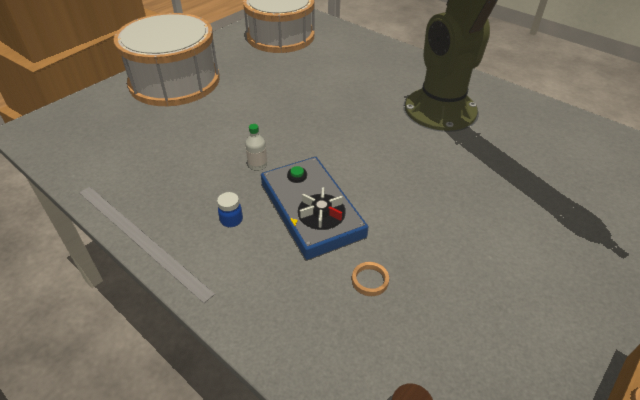

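View pics/top0.png

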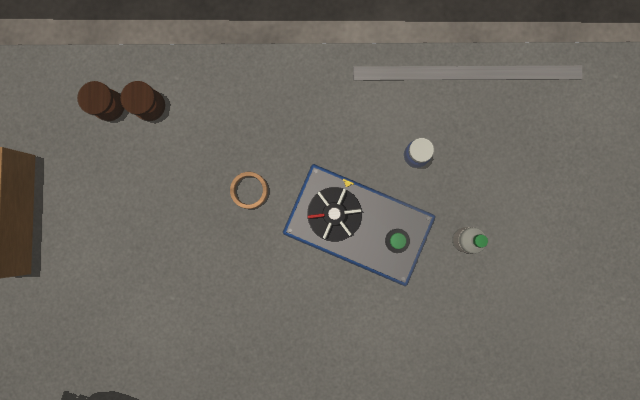

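The top view shows the wheel hub at (334,214), the button at (398,240), the arrow at (348,184) and the red fin pointing left at (316,216). That looks like 2 clicks short, so I'll measure it.

```bash
cat > h.py <<'E'
from rig import r
import cv2,numpy as np
def ray(n,uv,z):
    m=r.camera_model(n);T=np.array(m["cam_to_world"]);d=T[:3,:3]@np.linalg.inv(m["K"])@[uv[0],uv[1],1]
    o=T[:3,3];return o+d*(z-o[2])/d[2]
def blob(img,lo,hi,box):
    h=cv2.cvtColor(img,cv2.COLOR_BGR2HSV);m=cv2.inRange(h,lo,hi)
    k=np.zeros_like(m);x0,y0,x1,y1=box;k[y0:y1,x0:x1]=255;m&=k
    n,l,s,c=cv2.connectedComponentsWithStats(m);i=1+np.argmax(s[1:,4]);return c[i],s[i],(l==i)
def measure(n="top",boxes=None):
    I=r.capture(n)
    R={}
    for nm,lo,hi,z in (("red",(0,150,80),(8,255,255),.077),("arrow",(22,120,120),(35,255,255),.047),("green",(55,100,50),(85,255,255),.067)):
        c,s,_=blob(I,lo,hi,boxes[nm] if boxes else ((290,150,440,290) if n=="top" else (262,155,370,255)))
        R[nm]=ray(n,c,z);print(n,nm,np.round(c,1),s[4],np.round(R[nm],4))
    return I,R
E
python3 - <<'E'
from h import *
for n in ("top","scene"):
    I,R=measure(n)
    # fins white + hub
    a,g=R["arrow"],R["green"]
    if n=="top":
        for v in ((334,214),): print("hub",ray(n,v,.073))
        # console blue outline
        h=cv2.cvtColor(I,cv2.COLOR_BGR2HSV);m=cv2.inRange(h,(105,120,40),(125,255,255));m[:, :270]=0;m[:160]=0;m[:,440:]=0
        rr=cv2.minAreaRect(cv2.findNonZero(m));print(rr);print([np.round(ray(n,p,.045),3).tolist() for p in cv2.boxPoints(rr)],ray(n,rr[0],.045))
    cv2.imwrite(f"pics/z_{n}.png",cv2.resize(I[150:290,270:450] if n=="top" else I[145:260,250:380],None,fx=4,fy=4,interpolation=cv2.INTER_CUBIC))
print(r.observe()["clock"])
E
```

```text
top red [315.6 215.6] 45 [0.6149 0.0773 0.077 ]
top arrow [347.2 182.6] 39 [0.6842 0.0136 0.047 ]
top green [397.3 240.6] 185 [ 0.5647 -0.0866  0.067 ]
hub [0.61812807 0.04060916 0.073     ]
((355.623046875, 223.015380859375), (127.099609375, 75.56123352050781), 23.07041358947754)
[[0.58, 0.148, 0.045], [0.725, 0.087, 0.045], [0.621, -0.155, 0.045], [0.478, -0.093, 0.045]] [ 0.60043775 -0.00359312  0.045     ]
scene red [335.3 212.8] 119 [0.6235 0.0854 0.077 ]
scene arrow [294.  221.1] 34 [0.6837 0.0133 0.047 ]
scene green [296.7 171.4] 126 [ 0.5702 -0.0831  0.067 ]
0.2
```

View pics/z_top.png

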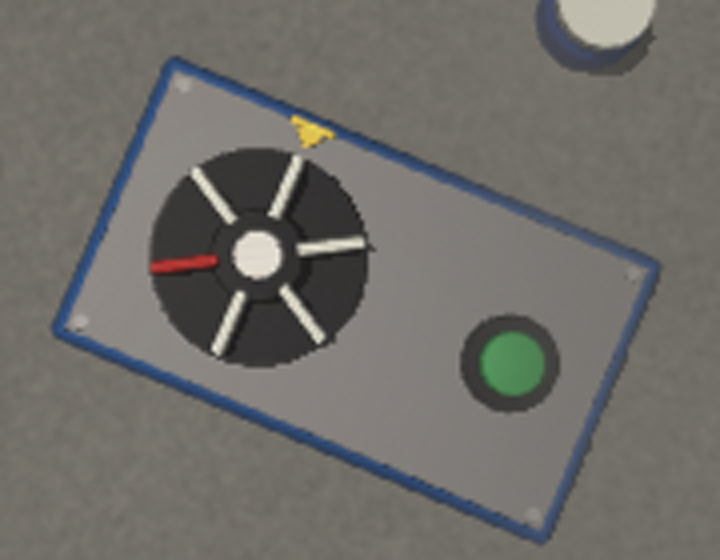

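W ≈ (0.618, 0.041), with the arrow direction at −22.7°. The red fin is about 118° short, which is 2 clicks. The gap centred at 67° lines up with tool z, so it needs almost no yaw. I'll move above that gap with the fingers shut.

```bash
python3 -m jog '0 -0.02 -0.012 0; 0 -0.05 -0.03 0; 0 -0.085 -0.051 0; 0 -0.119 -0.072 0; 0 -0.153 -0.093 0; 0 -0.187 -0.113 0; 0 -0.221 -0.134 0; 0 -0.255 -0.154 0; 0 -0.289 -0.175 0; 0 -0.323 -0.196 0; 0 -0.357 -0.216 0; 0 -0.391 -0.237 0; 0 -0.425 -0.257 0; 0 -0.459 -0.278 0; 0 -0.493 -0.299 1; 0 -0.527 -0.319 2; 0 -0.555 -0.336 2.4; 0 -0.5675 -0.3437 2.4; 0 -0.5675 -0.3437 2.4; 0 -0.5675 -0.3437 2.4' 0
python3 - <<'E'
from h import *
o=r.observe()
for k in ("clock","eef_pos","tool_rot","gripper_width","ft_force","joint_pos"): print(k,np.round(o[k],4).tolist())
E
```

```text
clock: 1.87
eef_pos: [0.6383, 0.0906, 0.2308]
tool_rot: [[-0.001, -0.922, 0.387], [0.0, 0.387, 0.922], [-1.0, 0.001, -0.0]]
ft_force: [-0.9, 1.3, -0.0]
gripper_width: -0.0
clock 1.8667
eef_pos [0.6383, 0.0906, 0.2308]
tool_rot [[-0.0011, -0.9223, 0.3865], [0.0004, 0.3865, 0.9223], [-1.0, 0.0012, -0.0001]]
gripper_width -0.0
ft_force [-0.8732, 1.278, -0.0145]
joint_pos [-0.4651, 0.3175, 0.3595, 1.4785, -0.1129, 1.3671, 1.0749]
```

```bash
python3 -m jog '0.02 0 0 0; 0.05 0 0 0; 0.08 0 0 0; 0.11 0 0 0; 0.13 0 0 0; 0.136 0 0 0; 0.136 0 0 0; 0.136 0 0 0'
python3 - <<'E'
from h import *
a=r.capture("top")[140:300,250:450];b=r.capture("scene")[120:270,240:400]
cv2.imwrite("pics/above.png",np.hstack([cv2.resize(a,(400,320)),cv2.resize(b,(400,320))]))
E
```

```text
clock: 2.53
eef_pos: [0.6387, 0.0925, 0.0964]
tool_rot: [[0.001, -0.924, 0.383], [0.001, 0.383, 0.924], [-1.0, -0.001, 0.001]]
ft_force: [0.2, 0.3, 0.8]
gripper_width: -0.0
```

View pics/above.png

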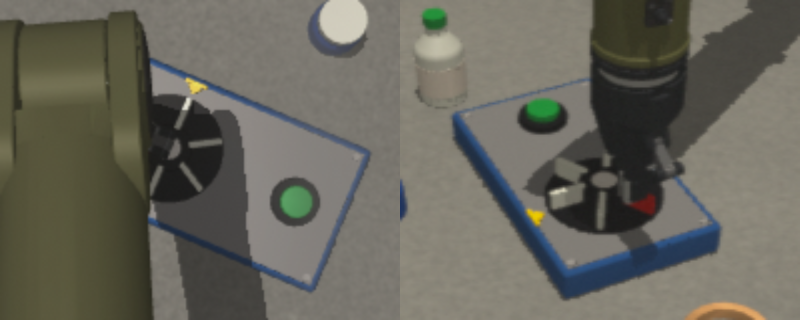

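```bash
python3 - <<'E'
from h import *
I=r.capture("scene");m=r.camera_model("scene");T=np.linalg.inv(np.array(m["cam_to_world"]))
def pr(p):
    q=np.array(m["K"])@(T@np.append(p,1))[:3];return q[:2]/q[2]
e=np.array(r.observe()["eef_pos"]);z=np.array(r.observe()["tool_rot"])[:,2];y=np.array(r.observe()["tool_rot"])[:,1]
x0,y0=270,150
J=cv2.resize(I[y0:y0+110,x0:x0+110],None,fx=5,fy=5,interpolation=cv2.INTER_CUBIC)
def dot(p,c):
    u=(pr(p)-[x0,y0])*5;cv2.circle(J,tuple(int(v) for v in u),3,c,-1)
dot(e,(0,255,255))
for s in(-1,1):
  for t in (-1,1): dot(e+s*.0145*z+t*.011*y,(255,255,0))
dot(np.append(e[:2],.06),(255,0,255))
W=np.array([.618,.041])
for k in range(6):
    a=np.deg2rad(-22.7+60*k);dot(np.append(W+.054*np.array([np.cos(a),np.sin(a)]),.077),(0,255,0))
cv2.imwrite("pics/proj.png",J)
E
```

```text
(no output)
```

View pics/proj.png

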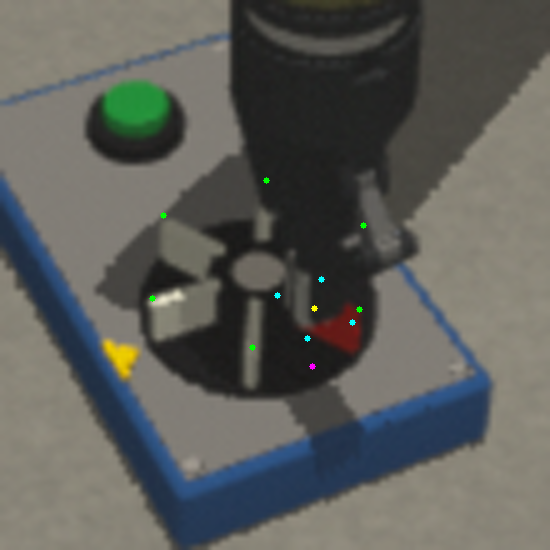

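The projected fin ends match the image, and the tip (314,308) sits over the gap between the fin at (252,347) and the red fin at (358,310). I'll lower it into that gap.

```bash
python3 -m jog '0.005 0 0 0; 0.010 0 0 0; 0.015 0 0 0; 0.02 0 0 0; 0.025 0 0 0; 0.03 0 0 0; 0.034 0 0 0; 0.034 0 0 0; 0.034 0 0 0'
python3 - <<'E'
from h import *
for t in range(4,64,4):
    a=np.deg2rad(t);print(t,np.round([-.053*np.sin(a),.053*(np.cos(a)-1)],4))
b=r.capture("scene")[150:260,270:380]
cv2.imwrite("pics/in.png",cv2.resize(b,None,fx=5,fy=5))
E
```

```text
clock: 3.43
eef_pos: [0.6383, 0.0907, 0.0609]
tool_rot: [[-0.001, -0.923, 0.385], [-0.0, 0.385, 0.923], [-1.0, 0.001, -0.0]]
ft_force: [0.0, 0.9, 0.3]
gripper_width: -0.0001
4 [-0.0037 -0.0001]
8 [-0.0074 -0.0005]
12 [-0.011  -0.0012]
16 [-0.0146 -0.0021]
20 [-0.0181 -0.0032]
24 [-0.0216 -0.0046]
28 [-0.0249 -0.0062]
32 [-0.0281 -0.0081]
36 [-0.0312 -0.0101]
40 [-0.0341 -0.0124]
44 [-0.0368 -0.0149]
48 [-0.0394 -0.0175]
52 [-0.0418 -0.0204]
56 [-0.0439 -0.0234]
60 [-0.0459 -0.0265]
```

View pics/in.png

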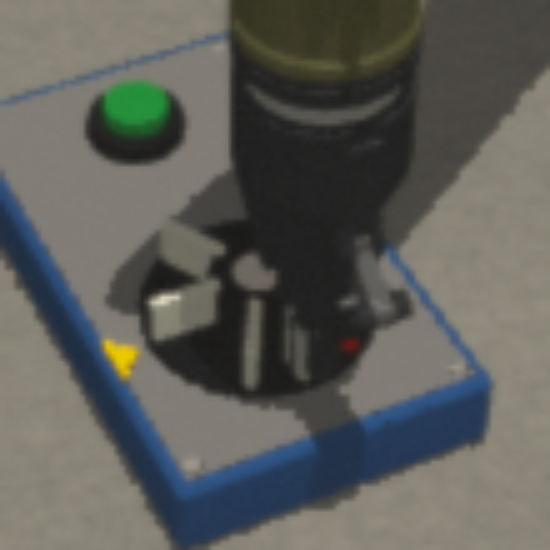

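It went in with no force on it. Now the first click: a 60° arc in 4° steps.

```bash
python3 -m jog '0 -0.0037 -0.0001 4; 0 -0.0074 -0.0005 8; 0 -0.011 -0.0012 12; 0 -0.0146 -0.0021 16; 0 -0.0181 -0.0032 20; 0 -0.0216 -0.0046 24; 0 -0.0249 -0.0062 28; 0 -0.0281 -0.0081 32; 0 -0.0312 -0.0101 36'
python3 - <<'E'
from h import *
print(np.round(r.observe()["ft_force"],2),np.round(r.observe()["torque"],2))
b=r.capture("scene")[150:260,270:380]
cv2.imwrite("pics/c1.png",cv2.resize(b,None,fx=5,fy=5))
E
```

```text
clock: 4.23
eef_pos: [0.6637, 0.0708, 0.0619]
tool_rot: [[0.0, -0.518, 0.855], [0.002, 0.855, 0.518], [-1.0, 0.001, 0.001]]
ft_force: [-0.4, 1.5, -0.3]
gripper_width: -0.0005
[-0.37  1.51 -0.33] [ 0.35  0.13 -0.03]
```

View pics/c1.png

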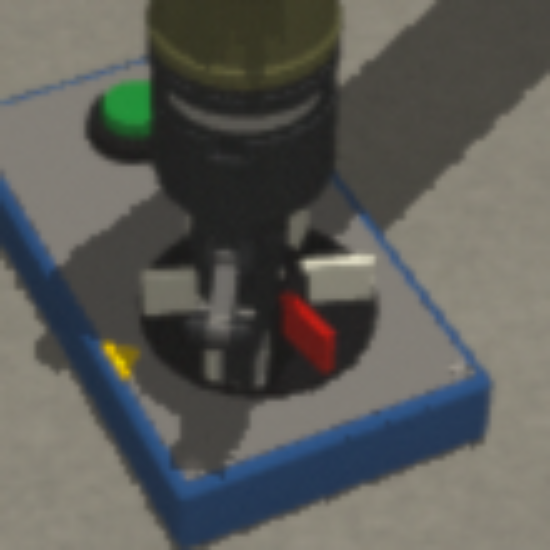

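The wheel has turned about 25° and the timer hasn't moved. I'll continue to 60°.

```bash
python3 -m jog '0 -0.0037 -0.0001 4; 0 -0.0074 -0.0005 8; 0 -0.011 -0.0012 12; 0 -0.0146 -0.0021 16; 0 -0.0181 -0.0032 20; 0 -0.0216 -0.0046 24; 0 -0.0216 -0.0046 24; 0 -0.0216 -0.0046 24; 0 -0.0216 -0.0046 24'
python3 - <<'E'
from h import *
print(np.round(r.observe()["ft_force"],2))
b=r.capture("scene")[150:260,270:380]
cv2.imwrite("pics/c2.png",cv2.resize(b,None,fx=5,fy=5))
E
```

```text
clock: 5.03
eef_pos: [0.6708, 0.0489, 0.0615]
tool_rot: [[0.0, -0.13, 0.992], [0.0, 0.992, 0.13], [-1.0, 0.0, 0.0]]
ft_force: [-0.4, 0.3, 0.1]
gripper_width: -0.0001
[-0.36  0.29  0.14]
```

View pics/c2.png

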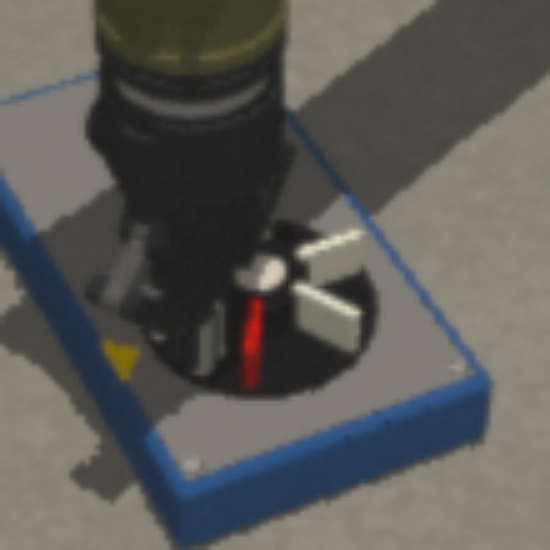

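One click is done: the red fin is at (252,345), one click short of the arrow, and the finger is centred in the gap. Now the second click.

```bash
python3 -m jog '0 -0.0037 -0.0001 4; 0 -0.0074 -0.0005 8; 0 -0.011 -0.0012 12; 0 -0.0146 -0.0021 16; 0 -0.0181 -0.0032 20; 0 -0.0216 -0.0046 24; 0 -0.0249 -0.0062 28; 0 -0.0281 -0.0081 32; 0 -0.0312 -0.0101 36; 0 -0.0341 -0.0124 40; 0 -0.0368 -0.0149 44; 0 -0.0394 -0.0175 48; 0 -0.0418 -0.0204 52; 0 -0.0439 -0.0234 56; 0 -0.0459 -0.0265 60; 0 -0.0459 -0.0265 60; 0 -0.0459 -0.0265 60; 0 -0.0459 -0.0265 60'
python3 - <<'E'
from h import *
print(np.round(r.observe()["ft_force"],2))
b=r.capture("scene")[150:260,270:380]
cv2.imwrite("pics/c3.png",cv2.resize(b,None,fx=5,fy=5))
E
```

```text
clock: 6.58
eef_pos: [0.6505, 0.0002, 0.0614]
tool_rot: [[0.0, 0.793, 0.609], [0.0, 0.609, -0.793], [-1.0, 0.0, -0.0]]
ft_force: [-0.9, -0.0, -1.0]
gripper_width: 0.0005
[-0.87 -0.02 -1.04]
```

View pics/c3.png

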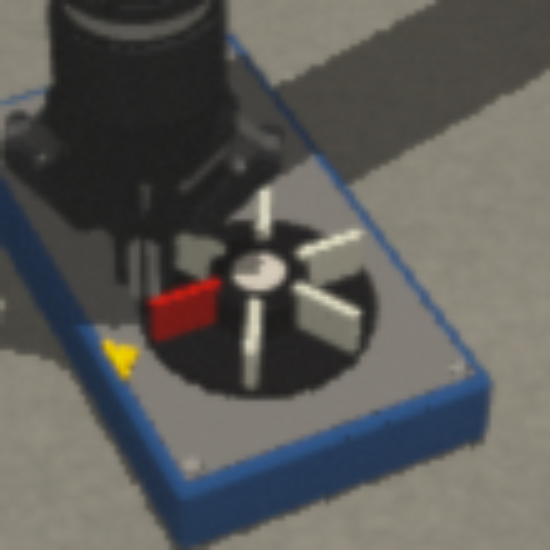

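The red fin now points at the arrow. I'll lift off and move over the button at (0.5645, −0.087).

```bash
python3 -m jog '-0.005 0 0 0; -0.015 0 0 0; -0.03 0 0 0; -0.045 0 0 0; -0.06 0 0 0; -0.06 -0.02 0.003 0; -0.06 -0.05 0.007 0; -0.06 -0.08 0.011 0; -0.06 -0.11 0.0155 0; -0.05 -0.1213 0.0168 0; -0.04 -0.1213 0.0168 0; -0.03 -0.1213 0.0168 0; -0.025 -0.1213 0.0168 0; -0.025 -0.1213 0.0168 0;-0.025 -0.1213 0.0168 0'
python3 - <<'E'
from h import *
print(np.round(r.observe()["ft_force"],2),np.round(r.observe()["eef_pos"],4))
b=r.capture("scene")[140:250,255:365];a=r.capture("top")[150:290,280:420]
cv2.imwrite("pics/b1.png",np.hstack([cv2.resize(b,(400,400)),cv2.resize(a,(400,400))]))
E
```

```text
clock: 7.88
eef_pos: [0.5646, -0.0863, 0.086]
tool_rot: [[-0.001, 0.794, 0.608], [-0.001, 0.608, -0.794], [-1.0, -0.001, 0.0]]
ft_force: [-0.6, 0.1, 0.5]
gripper_width: 0.0001
[-0.56  0.05  0.48] [ 0.5646 -0.0863  0.086 ]
```

View pics/b1.png

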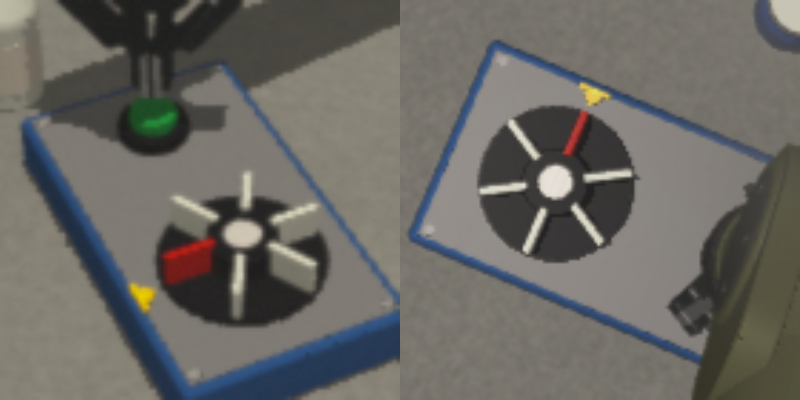

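The top view confirms the red fin is in line with the arrow, and the scene view shows the tip over the green button. Pressing slowly.

```bash
python3 -m jog '0.004 0 0 0; 0.008 0 0 0; 0.012 0 0 0; 0.015 0 0 0; 0.017 0 0 0; 0.019 0 0 0; 0.021 0 0 0; 0.022 0 0 0; 0.023 0 0 0; 0.0235 0 0 0; 0.0235 0 0 0;0.0235 0 0 0'
```

```text
clock: 8.98
eef_pos: [0.5639, -0.0873, 0.063]
tool_rot: [[-0.0, 0.795, 0.606], [0.0, 0.606, -0.795], [-1.0, -0.0, -0.0]]
ft_force: [-1.7, 0.3, 4.2]
gripper_width: -0.0001
```

```bash
python3 -m jog '0.001 0 0 0; 0.002 0 0 0; 0.003 0 0 0; 0.0035 0 0 0; 0.0035 0 0 0;0.0035 0 0 0'
```

```text
clock: 9.48
eef_pos: [0.564, -0.0873, 0.0609]
tool_rot: [[-0.0, 0.795, 0.606], [0.001, 0.606, -0.795], [-1.0, 0.001, -0.001]]
ft_force: [-7.2, 0.9, 16.2]
gripper_width: -0.0003
```

The force jumped to 16 N at z = 0.061, so the button has bottomed out. I'll release and lift clear.

```bash
python3 -m jog '-0.002 0 0 0; -0.005 0 0 0; -0.01 0 0 0; -0.02 0 0 0; -0.04 0 0 0; -0.07 0 0 0; -0.1 0 0 0; -0.13 0 0 0; -0.15 0 0 0; -0.15 -0.02 0.02 0; -0.15 -0.05 0.05 0;-0.15 -0.07 0.07 0; -0.15 -0.09 0.09 0;-0.15 -0.1 0.1 0;-0.15 -0.1 0.1 0;-0.15 -0.1 0.1 0'
python3 - <<'E'
from h import *
b=r.capture("scene")[120:260,225:400];a=r.capture("top")[140:290,230:500]
cv2.imwrite("pics/e1.png",np.hstack([cv2.resize(b,(400,320)),cv2.resize(a,(400,222)) if 0 else cv2.resize(a,(400,320))]))
measure("scene");
try: measure("top")
except Exception as e: print(e)
E
```

```text
clock: 10.82
eef_pos: [0.5451, -0.2282, 0.2097]
tool_rot: [[0.001, 0.796, 0.605], [-0.0, 0.605, -0.796], [-1.0, 0.001, 0.001]]
ft_force: [0.9, 1.3, 0.3]
gripper_width: 0.0001
scene red [306.2 211.1] 121 [0.6628 0.0328 0.077 ]
scene arrow [294.  221.1] 34 [0.6837 0.0133 0.047 ]
scene green [296.7 171.4] 127 [ 0.5702 -0.0831  0.067 ]
top red [341.  196.5] 53 [0.6531 0.0264 0.077 ]
top arrow [347.2 182.6] 39 [0.6842 0.0136 0.047 ]
top green [397.3 240.7] 180 [ 0.5645 -0.0865  0.067 ]
```

View pics/e1.png

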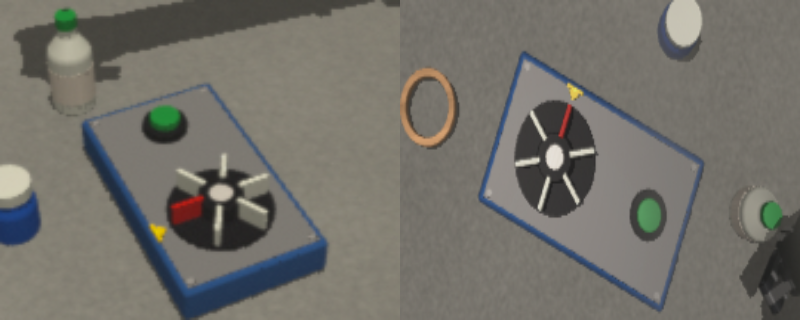

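The arrow and button pixels match the first pictures, the red fin is in line with the arrow, the button is up, and the arm is clear at 0.21 m. Handing in.

```bash
python3 -c "
from rig import r
print(r.sign_off())"
```

```text
the job is handed in; nothing more can be done
None
```

I turned the wheel two clicks clockwise with the closed fingertips so that the red fin points at the arrow. Then I pressed the green button fully down and let it spring back, and handed the job in at about 11 s. Sign-off gives no verdict, so these are my own last checks:

- **Wheel:** both cameras show the red fin in line with the arrow. The last click brought it there without going past.
- **Button:** my first push stopped at 4.2 N and about 4 mm of travel, so I pushed further. It bottomed out at z = 0.061 m with 16 N down and about 7 N sideways. After release it looks the same as in the first pictures, so it is up again.
- **Timer:** the arrow and button are within 0.1 pixel of where they were at the start, so it did not move.
- **Bottle, jar and hoop:** all three stand upright and look undisturbed. I judged this from the pictures and did not measure their positions again.
- **Arm:** it ended clear of everything, with the fingertips at 0.21 m.

One measurement disagreed: the scene camera put the button about 6–7 mm away from where the top camera did, probably because it also sees the button's side. I used the top camera's position, which matched the given dimensions.

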